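Close the scanner's feeder cover, then hold the sprung lid at the book line

ROBOT

A 6-joint arm with a two-finger parallel gripper is mounted at the origin on the work surface. World frame = base frame: x ahead of the robot, y to its left, z up, the work surface at z = 0. Lengths are in mm, angles in rad, forces in N, time in s.
With the tool pointing down it reaches from about 300 to 775 mm from the base axis. Payload 14.6 kg.
Tool frame: the origin (TCP) lies on the centre line of the jaws, within the pads' length; the fingertips stand 8 mm ahead of it and the grasp point (between the pads) lies 11 mm behind it; z points along the fingers, y is the direction in which the jaws open and shut (so a half turn about z gives the same grasp; the last joint's range is limited). The gripper opens to 94 mm and grips with 3 to 60 N. Pads are 16 mm wide; open, the fingers measure 119 mm over their backs; the gripper's body (75 mm by 177 mm) begins 78 mm behind the grasp point.
Start: joints at [1.209, 0.3, 1.521, -0, 1.321, -0.067], TCP at [159.799, 526.264, 213.446] pointing down, gripper open.
Joint ranges: [-3.03, 3.03], [-0.79, 2.21], [0.23, 2.52], [-1.04, 4.18], [0, 3.07], [-2.55, 2.55]. Speed limits (rad/s): [2.22, 2.22, 2.57, 3.14, 3.14, 3.14].

INTERFACE

Orientations are given as a unit quaternion [x, y, z, w].
In Python, from plant import env gives the robot as it stands.
- The arm moves only by the tool carry_out, never from a script. Its argument "commands" is a list of rows, each a list of 3 entries, a list of its own where there are three numbers: the shift along the tool's x, y, z in m, then the turn, a rotation vector about the tool's x, y, z in rad, then the closure, from 0 (fully open) to 1 (shut). In form: [[[tx, ty, tz], [wx, wy, wz], jaw], ...]. A call has exactly 8 rows; each row shifts and turns the commanded pose from where the row before left it, along the tool's axes as they then stand; what a row does not reach is not made up. A row lasts 1/12 s, in which the tool goes at most 41.7 mm and 7.16 degrees, less where a joint would pass 70% of its speed; a pose out of reach is approached as far as the arm can. A call is refused whole if a number of a shift passes 0.0417 or a number of a turn 0.125, either way. A call with a gripper value outside its range is refused whole. The fingers move at their own pace and stop on an object; "grip_force" is the grip in N (left out, the last holds). Time passes only in rows, so rows that do not move let the fingers close, or fill a call up. It gives the time, the measured TCP pose, the force and the opening at its end, in the units of the state.
- env.state(): the state, without advancing time (a new reading comes with each control period).
- env.snapshot(name): name is "scene" or "top" or "wrist"; returns the picture (480x640x3 uint8, red, green, blue); there is no depth.
- env.camera_model(name): a dict with "intrinsics" (3x3 intrinsics, pixels), "k1" (the pictures are not rectified: a ray, as slopes to the right and down, at radius r is drawn at 1 + k1 r^2 times it, then the intrinsics apply), "origin" and "rotation" of the camera in the world. Camera axes: x right, y down, z forward; pixel columns grow to the right and rows downward; lengths in mm; the calibration is good to about 2 mm. A picture is of the moment at which its call begins: read the wrist's pose just before it. camera_model takes no time and is no camera call; for the wrist camera it gives the pose at the moment of the call.
- env.close_job(): hands the job in, once; it reports no verdict.
The state is a dict: "time_s": time; "joint_positions": joint angles; "dq": joint speeds; "joint_torque": joint torques, N m; "eef_pos": TCP position; "tcp_rot": TCP orientation; "force": force on the tool from outside, world axes, zero at the start; "moment": the same for the moment, N m; "grip_width": opening from 0.0 (shut) to 1.0 (fully open).
Only numpy, scipy, OpenCV 4.12 (cv2) and the standard library are available. Lean on these libraries where they do the work, as an engineer would, in place of code of your own. Each camera call takes 0.05 s, during which the arm holds its last target. There are 200 camera calls.

TASK

The jam in the sheet feeder of the counter scanner is cleared: swing the feeder cover gently down until it is fully shut, and only then lift the scanner lid against its spring to the book line on the hinge housings, 30 degrees open, without swinging it well past the line or letting it snap back. Finish while still holding the lid steady at the line, so that I can slide the parts catalogue onto the glass; leave everything else on the counter where it is.

Things in the scene. Friction and masses are not known exactly. Their poses are not given: they have to be found in the camera images.
- scanner: Flatbed document scanner with a sheet feeder on its lid, white and grey plastic, fixed on the counter, 328 mm deep (its x), 460 wide (its y), base 72 high. Origin: centre of its underside; x points to its rear (hinge side), y to its left seen from the robot. Lid: grey panel 30 mm thick, top 103 mm above the counter; on it the feeder (left) and a paper tray sloping up to the right, to 175 mm.
- scanner_lid (a joint): Lid angle, rad: 0 shut, grows as the front edge rises, stop at 1.2; the book line is at 0.524 (30 degrees). Axis along the scanner's y through point lid_hinge. A spring and the lid's weight pull it shut at every angle: about 7 to 9 N upward at the tab start it and hold it at the line; let go, it falls shut.
- lid_tab (a point): Middle of the lid's front pull tab: a grey block in the middle of the lid's front edge, 42 mm wide (scanner's y; pinch it across this width), 18 thick, sticking out 38 forward. Site 20 mm in front of the lid's edge, 84 mm above the counter when shut, 337 mm from the hinge line; at the book line 252 mm up and 47 mm further back. More than 25 mm free all round. Axes as the lid's.
- lid_hinge (a point): Point on the lid's hinge line, mid-width, 80 mm above the counter, 150 mm behind the scanner's centre; fixed, axes as the scanner's. The book line: a dark moulded line on the upright white hinge housings (96 x 9 x 78 mm) just outside the lid at both rear corners, rising from the hinge towards the front at 30 degrees; the lid is at the line when its side edge runs along it.
- feeder_cover (a joint): Feeder cover angle, rad: 0 fully shut on its stop, grows as it opens upward and to the left, stop at 1.45; it starts standing open. Its hinge line runs along the scanner's x through point cover_hinge, at the left end of the feeder. The hinge is stiff: the cover stays where it is left and takes about 1 N at its free edge to close.
- cover_edge (a point): Point at the free edge of the feeder cover, on its outer face (on top when shut, looking left when open), 60 mm nearer the robot than the cover's middle. White slab 240 mm long (scanner's x), 140 from hinge to free edge, 24 thick, outer face 25 off the hinge line. Shut, the free edge points right and the face is 152 mm above the counter. Its -y runs from hinge to edge, z out of the face.
- cover_hinge (a point): Point on the feeder cover's hinge line, level (along the scanner's x) with point cover_edge: 127 mm above the counter, 60 mm in front of and 216 mm left of the scanner's centre while the lid is shut; moves with the lid.
- stapler: A bystander, to be left where it is: black desk stapler, 150 x 34 x 55 mm, stands near the scanner's front right corner. Origin at the centre of its underside.
- bearing: A bystander, to be left where it is: steel ball bearing lying flat, 62 mm across, 18 mm high, on the counter near the scanner's front left corner. Origin at the centre of its underside.
- oil_filter: A bystander, to be left where it is: white oil-filter can, 76 mm across, 100 mm high, left of the scanner. Origin at the centre of its underside.
- catalogue: A bystander, to be left where it is: thick bound parts catalogue lying flat, 215 x 285 x 44 mm, right of the scanner. Origin at the centre of its underside.
- pulley: A bystander, to be left where it is: cast V-belt pulley lying flat, 112 mm across, hub 40 mm high. Origin at the centre of its underside.
- parts_carton: A bystander, to be left where it is: small cardboard carton, 120 x 90 x 75 mm. Origin at the centre of its underside.
- tape_dispenser: A bystander, to be left where it is: black desk tape dispenser, 130 x 56 x 80 mm. Origin at the centre of its underside.

How it is judged (in metres and radians):
On the way, in this order (a step that is already met when the one before it is completed fails the run):
1. the feeder cover is fully shut while the lid is still down (value of joint each of feeder_cover, scanner_lid below 0.06 rad), for 0.2 s.
2. the lid is held by the fingers at the book line (value of joint scanner_lid between 0.4536 and 0.5936 rad and value of joint feeder_cover below 0.06 rad and contact force between the fingers and scanner_lid above 2 N), for 0.3 s.
At the end, for the whole second after the job is handed in: The lid stands within 4 degrees (0.07 rad) of the book line (0.524 rad) and still (under 0.1 rad/s), held by the fingers (over 2 N) and by nothing else, with the feeder cover fully shut (under 0.06 rad), through the last second (all of step 2 and velocity of joint scanner_lid between -0.1 and 0.1 rad/s and contact force between scanner_lid and stapler below 0.3 N and contact force between scanner_lid and bearing below 0.3 N and contact force between scanner_lid and oil_filter below 0.3 N and contact force between scanner_lid and catalogue below 0.3 N and contact force between scanner_lid and pulley below 0.3 N and contact force between scanner_lid and parts_carton below 0.3 N and contact force between scanner_lid and tape_dispenser below 0.3 N); the arm keeps its last pose, push and grip.
It fails at once if the lid is raised while the feeder cover still stands open (value of joint scanner_lid above 0.12 rad and value of joint feeder_cover above 0.15 rad).
It fails at once if the feeder cover is slammed (faster than 2.2 rad/s) (velocity of joint feeder_cover below -2.2 rad/s).
It fails at once if the lid is swung more than 10 degrees past the book line (value of joint scanner_lid above 0.6986 rad).
It fails at once if the lid snaps back (falls faster than 1.2 rad/s) (velocity of joint scanner_lid below -1.2 rad/s).
It fails at once if something else on the counter is moved by more than 30 mm (distance of any of stapler, bearing, oil_filter, catalogue, pulley, parts_carton, tape_dispenser from where it was at the start of the episode above 0.03 m).
It also fails if it takes over 58 s, if anything falls off the work surface, if the arm or the gripper's body presses on something with over 40 N, if the wrist force passes 120 N, or if a joint passes its speed limit or range.

## Working session

There is one attempt and no reset: what is moved stays moved. The work goes in short steps, Python scripts to look and compute and a tool call to move; the robot and the scene stay as the last step left them, time stands still between calls to the robot, and variables do not carry over. Pictures are saved under pics/ and viewed, about 8 in all and at most 12, crops included, and the job is handed in when it is done.

Besides the shell and the picture viewer there is one more tool, called after "Emit:" as name([rows], argument=value, ...), one row to a line, values as JSON. carry_out: Moves the arm, as the interface text tells. Its arguments: {"type":"object","properties":{"commands":{"type":"array"},"grip_force":{"type":"number"}},"required":["commands"]}

```bash
ls; mkdir -p pics; cat > h.py <<'E'
import numpy as np, cv2
from plant import env
from scipy.spatial.transform import Rotation as R
def ray(cm,u,v):
    K=np.array(cm["intrinsics"]);k=cm["k1"]
    d=np.array([(u-K[0,2])/K[0,0],(v-K[1,2])/K[1,1]]);x=d.copy()
    for _ in range(20): x=d/(1+k*(x@x))
    return np.array(cm["origin"]),np.array(cm["rotation"])@np.r_[x,1]
def onplane(cm,u,v,z):
    o,d=ray(cm,u,v); return o+d*(z-o[2])/d[2]
def proj(cm,p):
    K=np.array(cm["intrinsics"]);c=np.array(cm["rotation"]).T@(np.array(p)-np.array(cm["origin"]))
    x=c[:2]/c[2]; x=x*(1+cm["k1"]*(x@x)); return K[:2,:2]@x+K[:2,2]
def shot(n,f):
    cm=env.camera_model(n); im=env.snapshot(n); cv2.imwrite("pics/"+f,cv2.cvtColor(im,cv2.COLOR_RGB2BGR)); return cm,im
E
python3 - <<'E'
from h import *
for n in ("scene","top"):
    cm,im=shot(n,n+"0.png"); print(n,{k:np.round(v,3).tolist() for k,v in cm.items()})
print(env.state())
E
```

```text
pics
scene {'intrinsics': [[454.755, 0.0, 321.227], [0.0, 454.755, 236.791], [0.0, 0.0, 1.0]], 'k1': -0.055, 'origin': [1240.173, -14.501, 966.832], 'rotation': [0.682, 0.651, -0.234, -0.237]}
top {'intrinsics': [[520.383, 0.0, 317.341], [0.0, 520.383, 236.774], [0.0, 0.0, 1.0]], 'k1': 0.009, 'origin': [461.413, 15.793, 1394.074], 'rotation': [-0.7, 0.713, -0.03, 0.016]}
{'time_s': 0.1, 'joint_positions': array([ 1.20937907e+00,  3.00420564e-01,  1.52151627e+00,  2.36461466e-05,
        1.32067646e+00, -6.66095907e-02]), 'dq': array([-7.93448177e-05,  2.81726214e-04, -3.18196324e-03, -3.71327602e-04,
       -1.31812565e-04,  3.38832949e-04]), 'joint_torque': array([ 1.76014106e-03, -5.32641256e+01, -3.53280473e+01,  7.09620793e-02,
        2.35517370e-02, -7.04013974e-05]), 'eef_pos': array([159.72975279, 526.06486638, 212.94145589]), 'tcp_rot': array([ 1.46873499e-01,  9.89155152e-01, -4.96246974e-04, -1.19576294e-04]), 'force': array([ 0.52528979, -0.93999311, -0.58006306]), 'moment': array([ 0.04232342, -0.02455995, -0.02239638]), 'grip_width': 1.0026380832439692}
```

View pics/scene0.png

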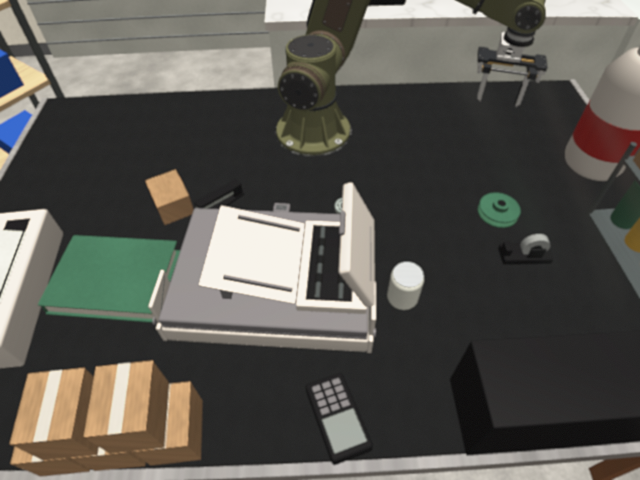

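View pics/top0.png

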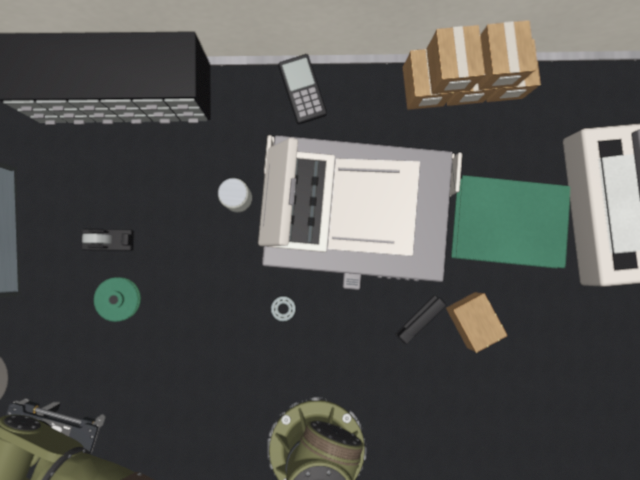

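The scene and top views show the scanner turned a few degrees. The lid's corners in the top view are about (263,265), (443,280), (452,151) and (275,137). The tab is near (352,281) and the cover stands open on the left. The camera rotation is a quaternion, so I'll fix the helper and then measure.

```bash
python3 - <<'E'
s=open('h.py').read()
s=s.replace('np.array(cm["rotation"])@','R.from_quat(cm["rotation"]).as_matrix()@').replace('np.array(cm["rotation"]).T@','R.from_quat(cm["rotation"]).as_matrix().T@')
open('h.py','w').write(s)
E
python3 - <<'E'
from h import *
cm=env.camera_model("top")
for n,u,v,z in [("FL",263,265,103),("FR",443,280,103),("RR",452,151,103),("tab",352,281,93),("bearing",283,309,18),("stapler",422,320,55),("filter",234,193,100),("base",318,440,50)]:
    print(n,np.round(onplane(cm,u,v,z)))
im=cv2.imread("pics/top0.png")[125:300,240:470]
cv2.imwrite("pics/topz.png",cv2.resize(im,None,fx=3.4,fy=3.4,interpolation=cv2.INTER_CUBIC))
E
```

```text
FL [478. 125. 103.]
FR [ 432. -320.  103.]
RR [ 756. -354.  103.]
tab [434. -95.  93.]
bearing [362.  82.  18.]
stapler [ 330. -275.   55.]
filter [659. 196. 100.]
base [35. -3. 50.]
```

View pics/topz.png

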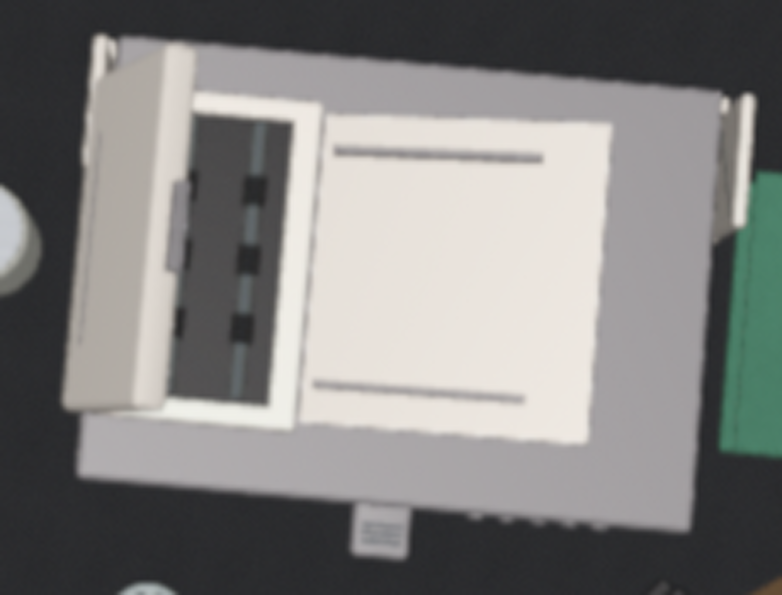

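The enlarged top view (zoom 3.4, offset 240,125) gives these pixels:
- **Lid corners:** (78,477), (692,531), (722,92) and (122,38).
- **Tab:** corners (352,505), (410,508), (406,558) and (350,553).
- **Cover:** front outer-face corners at (63,408) by the hinge and (134,408) at the free edge. It leans right, so it is under 90° open.

```bash
python3 - <<'E'
from h import *
from scipy.optimize import least_squares
cm=env.camera_model("top")
P=lambda u,v,z: onplane(cm,240+(u+.5)/3.4-.5,125+(v+.5)/3.4-.5,z)
FL,FR,RR,RL=[P(u,v,103) for u,v in [(78,477),(692,531),(722,92),(122,38)]]
print(*[np.round(x) for x in(FL,FR,RR,RL)])
w=FL-FR; print("width",np.linalg.norm(w[:2]),"depth",np.linalg.norm((RR-FR)[:2]),np.linalg.norm((RL-FL)[:2]))
for a in (FL-FR,RL-RR): print("yaw",np.degrees(np.arctan2(-a[0],a[1])))
for a in (RR-FR,RL-FL): print("yaw",np.degrees(np.arctan2(a[1],a[0])))
T=[P(u,v,93) for u,v in [(352,505),(410,508),(406,558),(350,553)]]
tc=np.mean(T,0); print("tab",tc,np.linalg.norm(T[0]-T[1]),np.linalg.norm(T[3]-T[2]),np.linalg.norm(T[3]-T[0]))
yaw=np.arctan2(-w[0],w[1]); ex=np.array([np.cos(yaw),np.sin(yaw),0]);ey=np.array([-ex[1],ex[0],0])
mid=(FL+FR)/2; print("mid front edge",mid, "site via tab (front face+18):",(T[2]+T[3])/2+18*ex)
print("site via edge:",mid-20*ex,"lid centre offset check",((FL+FR+RR+RL)/4))
C=tc+187*ex; C[2]=0; C-=ey*0; print("scanner C",C,"yaw",yaw)
q=lambda u,v:np.array([240+(u+.5)/3.4-.5,125+(v+.5)/3.4-.5])
def pt(a,s,r,n=25):  # scanner x=s, r along slab
    return C+s*ex+ey*(216-r*np.cos(a)+n*np.sin(a))+np.array([0,0,127+r*np.sin(a)+n*np.cos(a)])
obs=[(-120,0,25,63,408),(-120,140,25,134,408),(-120,140,1,163,408),(120,140,1,193,45),(120,140,25,165,43)]
f=lambda a:np.concatenate([proj(cm,pt(a[0],s,r,n))-q(u,v) for s,r,n,u,v in obs])
r=least_squares(f,[1.1]); print("a",r.x,np.round(r.fun.reshape(-1,2),1))
E
```

```text
[478. 126. 103.] [ 430. -321.  103.] [ 754. -354.  103.] [801.  90. 103.]
width 449.6242319566625 depth 325.9398185802538 325.5330748904448
yaw -6.125482618718817
yaw -6.072824908452799
yaw -5.94227746252279
yaw -6.457312571378434
tab [434.011214   -93.03237627  93.        ] 42.706633154223745 41.25833240451631 35.13102250333092
mid front edge [453.71033709 -97.10692875 103.        ] site via tab (front face+18): [434.01929366 -93.4233671   93.        ]
site via edge: [433.8245254  -94.97280279 103.        ] lid centre offset check [ 615.62441523 -114.69538065  103.        ]
scanner C [ 619.94355325 -112.98645403    0.        ] yaw -0.1069098399703278
a [1.13913572] [[-1.5  0.1]
 [-1.2 -0.4]
 [ 0.5  0.7]
 [ 1.5 -0.1]
 [-0.3 -1.6]]
```

The measurements agree with each other:
- **Tab site:** (434, -93, 84).
- **Scanner:** centre (620, -113), yaw -0.107.
- **Cover:** open about 1.14 rad.

First I close the fingers, rise 40 mm and turn the jaws to the scanner's y.

Emit:
carry_out([
  [[0, 0, -0.005], [0, 0, -0.0235], 1],
  [[0, 0, -0.005], [0, 0, -0.0235], 1],
  [[0, 0, -0.005], [0, 0, -0.0235], 1],
  [[0, 0, -0.005], [0, 0, -0.0235], 1],
  [[0, 0, -0.005], [0, 0, -0.0235], 1],
  [[0, 0, -0.005], [0, 0, -0.0235], 1],
  [[0, 0, -0.005], [0, 0, -0.0235], 1],
  [[0, 0, -0.005], [0, 0, -0.0235], 1],
], grip_force=20)

```text
time_s: 0.77
eef_pos: [159.8, 526.3, 254.0]
tcp_rot: [0.052, 0.999, 0.0, 0.0]
force: [-0.1, -0.2, 0.2]
grip_width: 0.466
```

Emit:
carry_out([
  [[-0.029, -0.022, 0], [0, 0, 0], 1],
  [[-0.029, -0.022, 0], [0, 0, 0], 1],
  [[-0.029, -0.022, 0], [0, 0, 0], 1],
  [[-0.029, -0.022, 0], [0, 0, 0], 1],
  [[-0.029, -0.022, 0], [0, 0, 0], 1],
  [[-0.029, -0.022, 0], [0, 0, 0], 1],
  [[-0.029, -0.022, 0], [0, 0, 0], 1],
  [[-0.029, -0.022, 0], [0, 0, 0], 1],
])

```text
time_s: 1.43
eef_pos: [372.8, 325.1, 253.9]
tcp_rot: [0.053, 0.999, 0.0, 0.0]
force: [0.4, 1.0, -0.2]
grip_width: 0.002
```

Emit:
carry_out([
  [[-0.029, -0.022, 0], [0, 0, 0], 1],
  [[-0.029, -0.022, 0], [0, 0, 0], 1],
  [[-0.029, -0.022, 0], [0, 0, 0], 1],
  [[-0.029, -0.022, 0], [0, 0, 0], 1],
  [[-0.029, -0.022, 0], [0, 0, 0], 1],
  [[-0.029, -0.022, 0], [0, 0, 0], 1],
  [[-0.029, -0.022, 0], [0, 0, 0], 1],
  [[0, 0, 0], [0, 0, 0], 1],
])

```text
time_s: 2.1
eef_pos: [560.1, 147.7, 252.9]
tcp_rot: [0.055, 0.998, -0.0, -0.0]
force: [0.1, 0.4, -0.0]
grip_width: 0.005
```

```bash
cat >> h.py <<'E'
yaw=-.107; ex=np.array([np.cos(yaw),np.sin(yaw),0]);ey=np.array([-ex[1],ex[0],0]);C=np.array([620,-113,0.])
def st():
    s=env.state(); p=s["eef_pos"];M=R.from_quat(s["tcp_rot"]).as_matrix()
    print("t",round(s["time_s"],2),"tcp",np.round(p,1),"scan",np.round([(p-C)@ex,(p-C)@ey,p[2]],1),"F",np.round(s["force"],1),"grip",round(s["grip_width"],3),"q",np.round(s["joint_positions"],2))
    print("tool in scanner axes (cols x,y,z)\n",np.round(np.array([ex,ey,[0,0,1]])@M,3)); return s
E
python3 - <<'E'
from h import *
st(); shot("scene","s1.png")
E
```

```text
t 2.1 tcp [560.1 147.7 252.9] scan [-87.4 252.8 252.9] F [ 0.1  0.4 -0. ] grip 0.005 q [ 0.19  0.34  1.38 -0.    1.43 -1.27]
tool in scanner axes (cols x,y,z)
 [[-1.     0.003 -0.   ]
 [ 0.003  1.    -0.001]
 [ 0.    -0.001 -1.   ]]
```

View pics/s1.png

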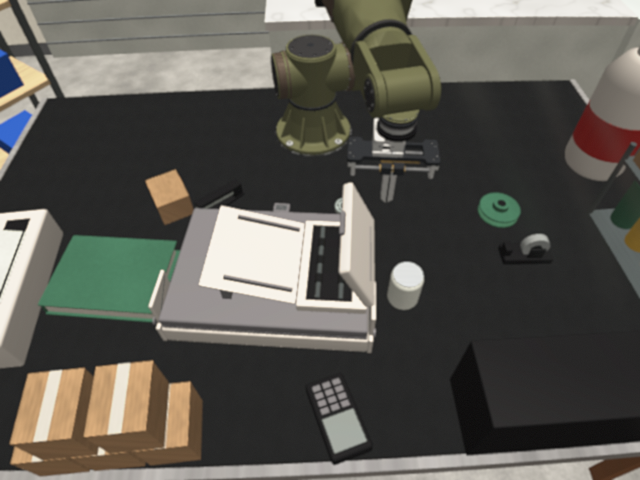

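The closed fingers hang to the left of and in front of the open cover, with the tips near (388,197) and the cover's top front corner near (350,185). Now I move up beside the face.

Emit:
carry_out([
  [[-0.0035, -0.005, 0], [0, 0, 0], 1],
  [[-0.0035, -0.005, 0], [0, 0, 0], 1],
  [[-0.0035, -0.005, 0], [0, 0, 0], 1],
  [[-0.0035, -0.005, 0], [0, 0, 0], 1],
  [[-0.0035, -0.005, 0], [0, 0, 0], 1],
  [[-0.0035, -0.005, 0], [0, 0, 0], 1],
  [[-0.0035, -0.005, 0], [0, 0, 0], 1],
  [[-0.0035, -0.005, 0], [0, 0, 0], 1],
])

```text
time_s: 2.82
eef_pos: [581.0, 108.5, 253.5]
tcp_rot: [0.053, 0.999, 0.0, 0.0]
force: [-0.2, 0.5, 1.1]
grip_width: 0.004
```

Emit:
carry_out([
  [[0, -0.0058, 0.0011], [0, 0, 0], 1],
  [[0, -0.0058, 0.0011], [0, 0, 0], 1],
  [[0, -0.0056, 0.0017], [0, 0, 0], 1],
  [[0, -0.0056, 0.0017], [0, 0, 0], 1],
  [[0, -0.0054, 0.0022], [0, 0, 0], 1],
  [[0, -0.0054, 0.0022], [0, 0, 0], 1],
  [[0, -0.0052, 0.0028], [0, 0, 0], 1],
  [[0, -0.0052, 0.0028], [0, 0, 0], 1],
])

```text
time_s: 3.48
eef_pos: [576.0, 64.8, 237.6]
tcp_rot: [0.053, 0.999, 0.0, 0.0]
force: [0.2, 0.4, 2.1]
grip_width: 0.0
```

```bash
python3 - <<'E'
from h import *
st()
cm,im=shot("scene","s2.png"); b=cv2.imread("pics/s2.png")[110:350,150:450]; cv2.imwrite("pics/s2z.png",cv2.resize(b,None,fx=2.5,fy=2.5,interpolation=cv2.INTER_CUBIC))
E
```

```text
t 3.48 tcp [576.   64.8 237.6] scan [-62.8 172.  237.6] F [0.2 0.4 2.1] grip 0.0 q [ 0.05  0.35  1.4  -0.    1.39 -1.42]
tool in scanner axes (cols x,y,z)
 [[-1. -0.  0.]
 [-0.  1.  0.]
 [-0.  0. -1.]]
```

View pics/s2z.png

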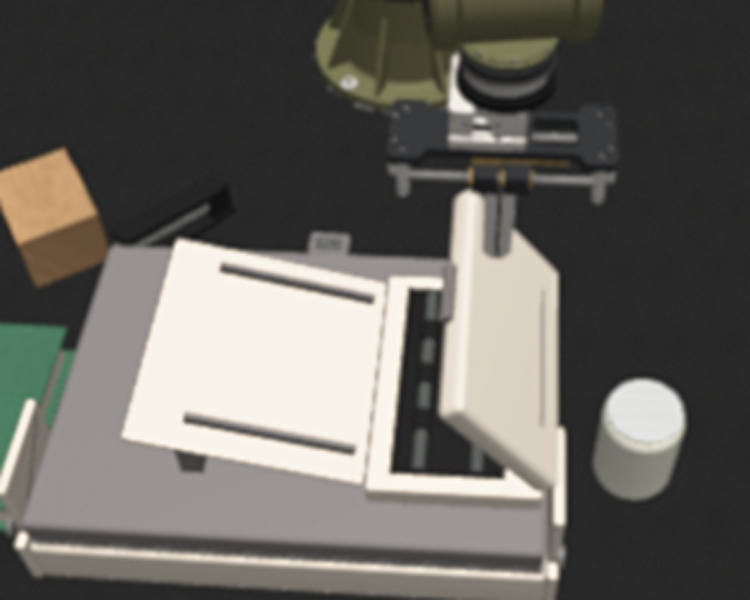

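In the crop, the fingertips at about (500,255) rest on the outer face and the cover has started closing, with only about 2 N on the tool. I continue along the arc.

Emit:
carry_out([
  [[0, -0.0049, 0.0033], [0, 0, 0], 1],
  [[0, -0.0049, 0.0033], [0, 0, 0], 1],
  [[0, -0.0045, 0.0037], [0, 0, 0], 1],
  [[0, -0.0045, 0.0037], [0, 0, 0], 1],
  [[0, -0.0041, 0.0042], [0, 0, 0], 1],
  [[0, -0.0041, 0.0042], [0, 0, 0], 1],
  [[0, -0.0037, 0.0046], [0, 0, 0], 1],
  [[0, -0.0037, 0.0046], [0, 0, 0], 1],
])

```text
time_s: 4.2
eef_pos: [572.3, 30.7, 205.7]
tcp_rot: [0.053, 0.999, -0.0, -0.0]
force: [0.0, 0.2, 0.8]
grip_width: 0.006
```

Emit:
carry_out([
  [[0, -0.0032, 0.0049], [0, 0, 0], 1],
  [[0, -0.0032, 0.0049], [0, 0, 0], 1],
  [[0, -0.0027, 0.0052], [0, 0, 0], 1],
  [[0, -0.0027, 0.0052], [0, 0, 0], 1],
  [[0, -0.0022, 0.0055], [0, 0, 0], 1],
  [[0, -0.0022, 0.0055], [0, 0, 0], 1],
  [[0, -0.0016, 0.005], [0, 0, 0], 1],
  [[0, 0, 0], [0, 0, 0], 1],
])

```text
time_s: 4.87
eef_pos: [570.0, 13.1, 168.7]
tcp_rot: [0.053, 0.999, 0.0, -0.001]
force: [-0.3, -0.2, -0.2]
grip_width: 0.005
```

```bash
python3 - <<'E'
from h import *
st()
E
```

```text
t 4.87 tcp [570.   13.1 168.7] scan [-63.2 120.1 168.7] F [-0.3 -0.2 -0.2] grip 0.005 q [-0.04  0.38  1.51  0.    1.24 -1.5 ]
tool in scanner axes (cols x,y,z)
 [[-1.     0.    -0.002]
 [ 0.     1.    -0.   ]
 [ 0.002 -0.    -1.   ]]
```

Emit:
carry_out([
  [[0, 0, 0.002], [0, 0, 0], 1],
  [[0, 0, 0.002], [0, 0, 0], 1],
  [[0, 0, 0.002], [0, 0, 0], 1],
  [[0, 0, 0.001], [0, 0, 0], 1],
  [[0, 0, 0.001], [0, 0, 0], 1],
  [[0, 0, 0.001], [0, 0, 0], 1],
  [[0, 0, 0.001], [0, 0, 0], 1],
  [[0, 0, 0], [0, 0, 0], 1],
])

```text
time_s: 5.53
eef_pos: [570.5, 13.4, 159.9]
tcp_rot: [0.053, 0.999, 0.0, 0.0]
force: [0.2, -0.2, -0.8]
grip_width: 0.004
```

```bash
python3 - <<'E'
from h import *
st()
cm,im=shot("scene","s3.png"); b=cv2.imread("pics/s3.png")[110:350,150:450]; cv2.imwrite("pics/s3z.png",cv2.resize(b,None,fx=2.5,fy=2.5,interpolation=cv2.INTER_CUBIC))
E
```

```text
t 5.53 tcp [570.5  13.4 159.9] scan [-62.8 120.4 159.9] F [ 0.2 -0.2 -0.8] grip 0.004 q [-0.04  0.39  1.52  0.    1.22 -1.5 ]
tool in scanner axes (cols x,y,z)
 [[-1. -0.  0.]
 [-0.  1.  0.]
 [-0.  0. -1.]]
```

View pics/s3z.png

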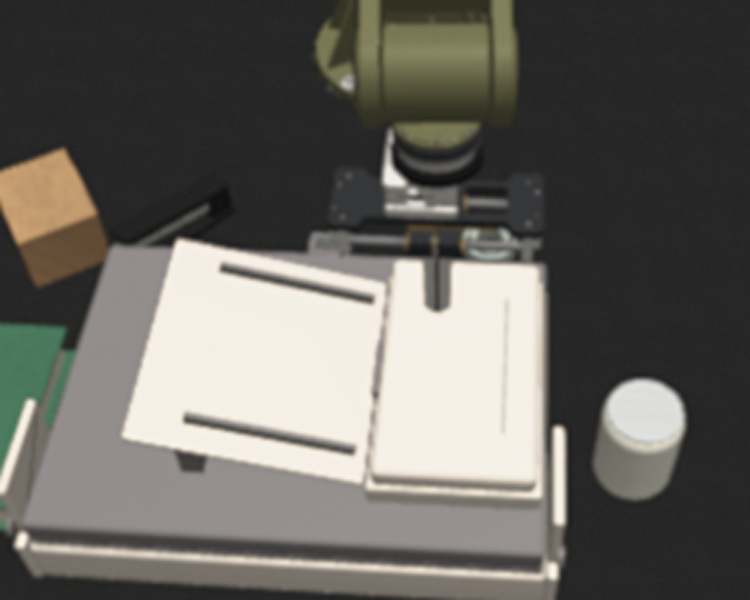

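The cover now looks flat, with the fingertips at (437,305) on it. Force hasn't risen yet, so I press a little further until the stop is felt.

Emit:
carry_out([
  [[0, 0, 0.001], [0, 0, 0], 1],
  [[0, 0, 0.001], [0, 0, 0], 1],
  [[0, 0, 0.001], [0, 0, 0], 1],
  [[0, 0, 0], [0, 0, 0], 1],
  [[0, 0, 0], [0, 0, 0], 1],
  [[0, 0, 0], [0, 0, 0], 1],
  [[0, 0, 0], [0, 0, 0], 1],
  [[0, 0, 0], [0, 0, 0], 1],
])

```text
time_s: 6.25
eef_pos: [570.5, 13.4, 158.9]
tcp_rot: [0.053, 0.999, -0.0, 0.001]
force: [-9.2, 0.1, 18.3]
grip_width: 0.005
```

At the stop the wrist reads 18 N with the tip at about 151 mm, and the shut height is 152, so the cover is shut. Now I rise, go over in front of the tab and tilt the tool forward 20° with the jaws open.

Emit:
carry_out([
  [[0, 0, -0.004], [0, 0, 0], 1],
  [[0, 0, -0.008], [0, 0, 0], 1],
  [[0, 0, -0.012], [0, 0, 0], 1],
  [[0, 0, -0.015], [0, 0, 0], 1],
  [[0, 0, -0.015], [0, 0, 0], 1],
  [[0, 0, -0.015], [0, 0, 0], 1],
  [[0, 0, -0.015], [0, 0, 0], 1],
  [[0, 0, -0.012], [0, 0, 0], 1],
])

```text
time_s: 6.92
eef_pos: [570.6, 13.4, 255.2]
tcp_rot: [0.053, 0.999, 0.0, 0.001]
force: [-0.0, -0.5, 0.6]
grip_width: 0.008
```

Emit:
carry_out([
  [[0.0196, -0.0152, 0], [0, 0, 0], 0],
  [[0.0196, -0.0152, 0], [0, 0, 0], 0],
  [[0.0196, -0.0152, 0], [0, 0, 0], 0],
  [[0.0196, -0.0152, 0], [0, 0, 0], 0],
  [[0.0196, -0.0152, 0], [0, 0, 0], 0],
  [[0.0196, -0.0152, 0], [0, 0, 0], 0],
  [[0.0196, -0.0152, 0], [0, 0, 0], 0],
  [[0.0196, -0.0152, 0], [0, 0, 0], 0],
])

```text
time_s: 7.58
eef_pos: [400.6, -91.2, 253.8]
tcp_rot: [0.053, 0.999, -0.0, 0.0]
force: [0.1, -1.1, -0.0]
grip_width: 0.537
```

Emit:
carry_out([
  [[0, 0, 0], [0, -0.0436, 0], 0],
  [[0, 0, 0], [0, -0.0436, 0], 0],
  [[0, 0, 0], [0, -0.0436, 0], 0],
  [[0, 0, 0], [0, -0.0436, 0], 0],
  [[0, 0, 0], [0, -0.0436, 0], 0],
  [[0, 0, 0], [0, -0.0436, 0], 0],
  [[0, 0, 0], [0, -0.0436, 0], 0],
  [[0, 0, 0], [0, -0.0436, 0], 0],
])

```text
time_s: 8.25
eef_pos: [401.7, -90.8, 254.1]
tcp_rot: [0.052, 0.983, -0.01, 0.175]
force: [0.6, 0.4, -0.1]
grip_width: 0.998
```

```bash
python3 - <<'E'
from h import *
s=st(); M=R.from_quat(s["tcp_rot"]).as_matrix()
g=C-190*ex-1*ey+np.array([0,0,84]); print("tool shift mm TCP->grasp:",np.round(M.T@(g+11*M[:,2]-s["eef_pos"]),1))
shot("wrist","w1.png")
E
```

```text
t 8.25 tcp [401.7 -90.8 254.1] scan [-219.4   -1.3  254.1] F [ 0.6  0.4 -0.1] grip 0.998 q [-0.37 -0.26  2.04  0.1   1.03 -1.87]
tool in scanner axes (cols x,y,z)
 [[-0.939 -0.     0.345]
 [-0.     1.    -0.   ]
 [-0.345 -0.    -0.939]]
tool shift mm TCP->grasp: [ 31.    0.3 180.8]
```

View pics/w1.png

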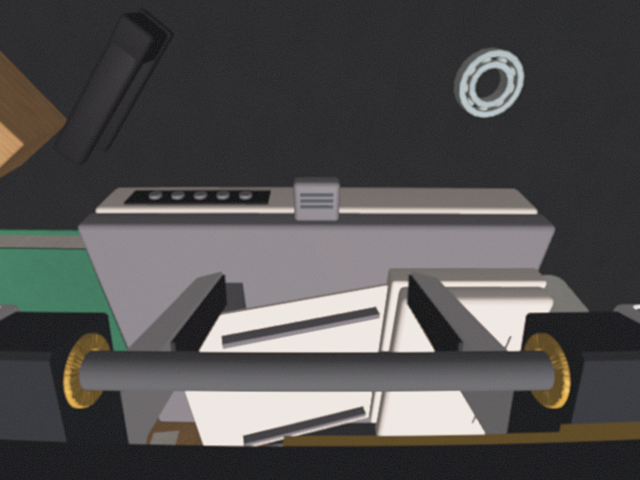

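The wrist view shows the tab's top face with corners at about (294,182), (338,182), (340,219) and (295,219), and the shut cover at right. I check the site from this view.

```bash
python3 - <<'E'
from h import *
cm=env.camera_model("wrist")
for u,v in [(294,190),(339,190),(295,217),(340,217)]:
    p=onplane(cm,u,v,93); print(np.round([(p-C)@ex,(p-C)@ey],1))
E
```

```text
[-198.3  -21.1]
[-198.3   18.9]
[-170.6  -21.1]
[-170.7   20.8]
```

It agrees to about a millimetre, with the tab centred at y -0.6. I descend along the tool axis to straddle it.

Emit:
carry_out([
  [[0.0039, 0, 0.01], [0, 0, 0], 0],
  [[0.0039, 0, 0.01], [0, 0, 0], 0],
  [[0.0039, 0, 0.01], [0, 0, 0], 0],
  [[0.0039, 0, 0.01], [0, 0, 0], 0],
  [[0.0039, 0, 0.01], [0, 0, 0], 0],
  [[0.0039, 0, 0.01], [0, 0, 0], 0],
  [[0.0039, 0, 0.01], [0, 0, 0], 0],
  [[0.0039, 0, 0.01], [0, 0, 0], 0],
])

```text
time_s: 8.97
eef_pos: [399.9, -90.7, 167.4]
tcp_rot: [0.052, 0.983, -0.009, 0.173]
force: [0.5, 0.0, -0.2]
grip_width: 0.999
```

Emit:
carry_out([
  [[0, 0, 0.015], [0, 0, 0], 0],
  [[0, 0, 0.015], [0, 0, 0], 0],
  [[0, 0, 0.015], [0, 0, 0], 0],
  [[0, 0, 0.015], [0, 0, 0], 0],
  [[0, 0, 0.015], [0, 0, 0], 0],
  [[0, 0, 0.015], [0, 0, 0], 0],
  [[0, 0, 0.01], [0, 0, 0], 0],
  [[0, 0, 0], [0, 0, 0], 0],
])

```text
time_s: 9.63
eef_pos: [433.6, -94.1, 72.0]
tcp_rot: [0.052, 0.984, -0.009, 0.172]
force: [0.4, -0.3, 0.2]
grip_width: 0.999
```

```bash
python3 - <<'E'
from h import *
s=st(); M=R.from_quat(s["tcp_rot"]).as_matrix()
g=C-190*ex-.6*ey+np.array([0,0,84]); print("tool shift mm TCP->grasp:",np.round(M.T@(g+11*M[:,2]-s["eef_pos"]),1))
shot("wrist","w2.png")
E
```

```text
t 9.63 tcp [433.6 -94.1  72. ] scan [-187.3   -1.1   72. ] F [ 0.4 -0.3  0.2] grip 0.999 q [-0.34  0.1   2.19  0.16  0.53 -1.93]
tool in scanner axes (cols x,y,z)
 [[-0.941 -0.001  0.339]
 [-0.     1.     0.001]
 [-0.339  0.001 -0.941]]
tool shift mm TCP->grasp: [-1.5  0.5 -1.1]
```

View pics/w2.png

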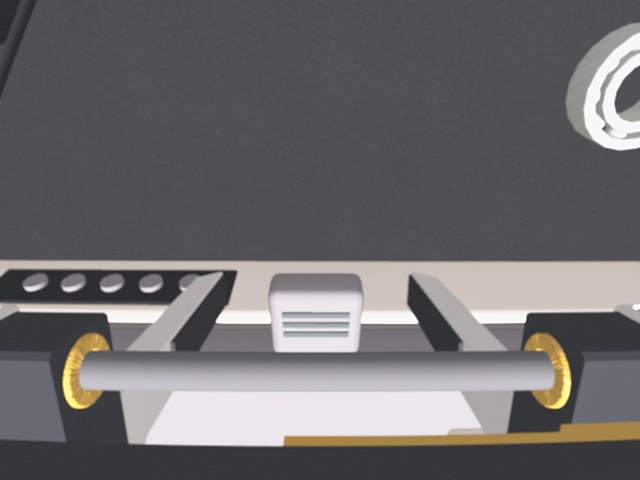

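The fingers straddle the tab evenly, with the tab at (270–362, 275–350) and the fingers at about 215 and 415. I close with 40 N.

Emit:
carry_out([
  [[0, 0, 0], [0, 0, 0], 1],
  [[0, 0, 0], [0, 0, 0], 1],
  [[0, 0, 0], [0, 0, 0], 1],
  [[0, 0, 0], [0, 0, 0], 1],
  [[0, 0, 0], [0, 0, 0], 1],
  [[0, 0, 0], [0, 0, 0], 1],
  [[0, 0, 0], [0, 0, 0], 1],
  [[0, 0, 0], [0, 0, 0], 1],
], grip_force=40)

```text
time_s: 10.35
eef_pos: [433.6, -94.3, 73.3]
tcp_rot: [0.053, 0.983, -0.009, 0.173]
force: [0.1, -0.7, 0.4]
grip_width: 0.467
```

Emit:
carry_out([
  [[0, 0, 0], [0, 0, 0], 1],
  [[0, 0, 0], [0, 0, 0], 1],
  [[0, 0, 0], [0, 0, 0], 1],
  [[0, 0, 0], [0, 0, 0], 1],
  [[0, 0, 0], [0, 0, 0], 1],
  [[0, 0, 0], [0, 0, 0], 1],
  [[0, 0, 0], [0, 0, 0], 1],
  [[0, 0, 0], [0, 0, 0], 1],
])

```text
time_s: 11.02
eef_pos: [433.6, -94.4, 73.2]
tcp_rot: [0.053, 0.983, -0.009, 0.173]
force: [-1.7, -4.4, 0.4]
grip_width: 0.441
```

```bash
python3 - <<'E'
from h import *
s=st(); M=R.from_quat(s["tcp_rot"]).as_matrix()
H=C+150*ex+np.array([0,0,80]); r=s["eef_pos"]-H
print("hinge->TCP scan",np.round([r@ex,r@ey,r[2]],1),"tool",np.round(M.T@r,1))
# constant per-row twist for w about tool y: shift = w x r (tool) integrated
for n in (20,24):
    w=0.524/n; rt=M.T@r; Q=R.from_rotvec([0,w,0]).as_matrix(); print(n,w,"shift before turn",np.round(Q@rt-rt,2))
E
```

```text
t 11.02 tcp [433.6 -94.4  73.2] scan [-187.3   -1.5   73.2] F [-1.7 -4.4  0.4] grip 0.441 q [-0.34  0.1   2.19  0.16  0.52 -1.93]
tool in scanner axes (cols x,y,z)
 [[-0.94  -0.     0.342]
 [-0.     1.    -0.   ]
 [-0.342 -0.    -0.94 ]]
hinge->TCP scan [-337.3   -1.5   -6.8] tool [ 319.3   -1.4 -109. ]
20 0.0262 shift before turn [-2.96  0.   -8.33]
24 0.021833333333333333 shift before turn [-2.45  0.   -6.94]
```

Grip width is 41.5 mm, matching the 42 mm tab. Now I lift along the hinge arc at constant twist, a third first.

Emit:
carry_out([
  [[-0.00245, 0, -0.00694], [0, 0.0218, 0], 1],
  [[-0.00245, 0, -0.00694], [0, 0.0218, 0], 1],
  [[-0.00245, 0, -0.00694], [0, 0.0218, 0], 1],
  [[-0.00245, 0, -0.00694], [0, 0.0218, 0], 1],
  [[-0.00245, 0, -0.00694], [0, 0.0218, 0], 1],
  [[-0.00245, 0, -0.00694], [0, 0.0218, 0], 1],
  [[-0.00245, 0, -0.00694], [0, 0.0218, 0], 1],
  [[-0.00245, 0, -0.00694], [0, 0.0218, 0], 1],
])

```text
time_s: 11.68
eef_pos: [437.4, -94.9, 131.9]
tcp_rot: [0.053, 0.995, -0.005, 0.086]
force: [4.1, -6.4, -8.3]
grip_width: 0.443
```

```bash
cat >> h.py <<'E'
def lid():
    s=st(); H=C+150*ex+np.array([0,0,80]); r=s["eef_pos"]-H; M=R.from_quat(s["tcp_rot"]).as_matrix()
    a0=np.arctan2(-6.8,337.3); x,z=r@ex,r[2]
    print("radius",np.hypot(x,z),"(337.4) lid by pos",np.arctan2(z,-x)-a0,"by tilt",np.arctan2(-M[:,2]@ex,-M[2,2])+.349)
E
python3 - <<'E'
from h import *
lid()
E
```

```text
t 11.68 tcp [437.4 -94.9 131.9] scan [-183.4   -1.5  131.9] F [ 4.1 -6.4 -8.3] grip 0.443 q [-0.32  0.07  2.01  0.05  0.89 -1.81]
tool in scanner axes (cols x,y,z)
 [[-0.985 -0.     0.172]
 [-0.     1.    -0.   ]
 [-0.172 -0.    -0.985]]
radius 337.4525568806589 (337.4) lid by pos 0.17447258394374 by tilt 0.17596595891061675
```

The lid follows: it reads 0.174 rad by position and 0.176 by tilt, with an 8 N pull down and the grip width unchanged. I continue.

Emit:
carry_out([
  [[-0.00245, 0, -0.00694], [0, 0.0218, 0], 1],
  [[-0.00245, 0, -0.00694], [0, 0.0218, 0], 1],
  [[-0.00245, 0, -0.00694], [0, 0.0218, 0], 1],
  [[-0.00245, 0, -0.00694], [0, 0.0218, 0], 1],
  [[-0.00245, 0, -0.00694], [0, 0.0218, 0], 1],
  [[-0.00245, 0, -0.00694], [0, 0.0218, 0], 1],
  [[-0.00245, 0, -0.00694], [0, 0.0218, 0], 1],
  [[-0.00245, 0, -0.00694], [0, 0.0218, 0], 1],
])

```text
time_s: 12.35
eef_pos: [451.3, -96.4, 188.6]
tcp_rot: [0.053, 0.999, -0.0, -0.001]
force: [2.8, -5.1, -8.2]
grip_width: 0.441
```

Emit:
carry_out([
  [[-0.00245, 0, -0.00694], [0, 0.0218, 0], 1],
  [[-0.00245, 0, -0.00694], [0, 0.0218, 0], 1],
  [[-0.00245, 0, -0.00694], [0, 0.0218, 0], 1],
  [[-0.00245, 0, -0.00694], [0, 0.0218, 0], 1],
  [[-0.00245, 0, -0.00694], [0, 0.0218, 0], 1],
  [[-0.00245, 0, -0.00694], [0, 0.0218, 0], 1],
  [[-0.00245, 0, -0.00694], [0, 0.0218, 0], 1],
  [[-0.00245, 0, -0.00694], [0, 0.0218, 0], 1],
])

```text
time_s: 13.02
eef_pos: [474.7, -99.0, 242.2]
tcp_rot: [0.053, 0.995, 0.005, -0.089]
force: [-1.7, -5.1, -6.5]
grip_width: 0.443
```

Emit:
carry_out([
  [[0, 0, 0], [0, 0, 0], 1],
  [[0, 0, 0], [0, 0, 0], 1],
  [[0, 0, 0], [0, 0, 0], 1],
  [[0, 0, 0], [0, 0, 0], 1],
  [[0, 0, 0], [0, 0, 0], 1],
  [[0, 0, 0], [0, 0, 0], 1],
  [[0, 0, 0], [0, 0, 0], 1],
  [[0, 0, 0], [0, 0, 0], 1],
])

```text
time_s: 13.68
eef_pos: [474.5, -99.0, 241.8]
tcp_rot: [0.053, 0.995, 0.005, -0.088]
force: [-3.3, -6.0, -6.4]
grip_width: 0.442
```

```bash
python3 - <<'E'
from h import *
lid()
cm,im=shot("scene","s4.png"); b=cv2.imread("pics/s4.png")[90:360,130:450]; cv2.imwrite("pics/s4z.png",cv2.resize(b,None,fx=2.2,fy=2.2,interpolation=cv2.INTER_CUBIC))
E
```

```text
t 13.68 tcp [474.5 -99.  241.8] scan [-146.1   -1.6  241.8] F [-3.3 -6.  -6.4] grip 0.442 q [-0.27  0.24  1.54 -0.03  1.54 -1.73]
tool in scanner axes (cols x,y,z)
 [[-0.984  0.    -0.176]
 [ 0.     1.    -0.   ]
 [ 0.176 -0.    -0.984]]
radius 337.47661319739876 (337.4) lid by pos 0.5203149528361763 by tilt 0.5255737212923244
```

View pics/s4z.png

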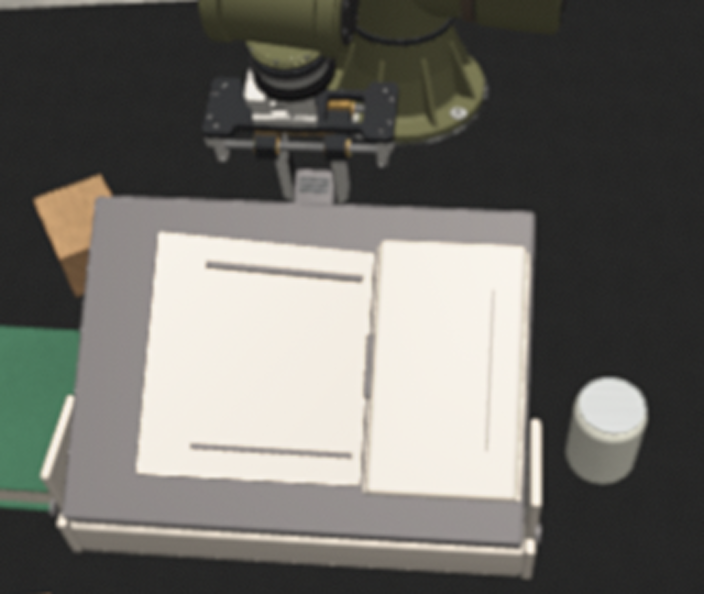

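The picture shows the lid raised, the cover flat shut and the tab held between the fingers at (313,185). One independent check of the angle from the lid's front corners in the crop, (97,198) and (534,212), then hand in.

```bash
python3 - <<'E'
from h import *
cm=env.camera_model("scene")
for sy,u,v in [(-225,97,198),(225,534,212)]:
    o=np.array([130+(u+.5)/2.2-.5,90+(v+.5)/2.2-.5])
    e=[]
    A=np.arange(.4,.65,.005)
    for a in A:
        x=-317*np.cos(a)+23*np.sin(a); z=317*np.sin(a)+23*np.cos(a)
        e.append(np.linalg.norm(proj(cm,C+(150+x)*ex+sy*ey+np.array([0,0,80+z]))-o))
    print("lid angle from image",A[np.argmin(e)],"resid px",min(e))
lid(); env.close_job()
E
```

```text
lid angle from image 0.5000000000000001 resid px 0.5923469650024117
lid angle from image 0.5150000000000001 resid px 0.6813346722242626
t 13.73 tcp [474.5 -99.  241.9] scan [-146.1   -1.6  241.9] F [-2.5 -5.1 -5.8] grip 0.447 q [-0.27  0.24  1.54 -0.03  1.54 -1.73]
tool in scanner axes (cols x,y,z)
 [[-0.984  0.    -0.176]
 [ 0.     1.    -0.   ]
 [ 0.176 -0.    -0.984]]
radius 337.47184384602997 (337.4) lid by pos 0.5203812468483096 by tilt 0.5255189767582388
the job is handed in; nothing more can be done
```

I pushed the feeder cover down along its arc with closed fingers until it met its stop, then pinched the lid's tab at 40 N and raised the lid to the book line. The job was handed in at 13.7 s with the gripper still holding the lid there; no verdict is reported.

**Cover:** at its stop the wrist read 18 N with the fingertip at about 151 mm (shut height is 152 mm), and the last picture shows it still flat shut.

**Lid angle:** the arm's pose gave 0.520 rad by position and 0.526 by tilt. The camera check on the lid's two front corners read slightly lower, at 0.500 and 0.515. All four are within 0.07 rad of 0.524.

**Hold:** the tab did not slip in the grip (still about 42 mm wide), and the lid was pulling down with about 6 N.

**Other items:** I did not re-measure the stapler, bearing and the rest at the end. The arm passed clear of them, and I saw no unexpected contact force.

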